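Take a tape roll off the upturned arm of its holder and put it away in the tape box

TASK

Put the labelling tape away: take the wide roll off the steel tape holder, easing it along the level arm, round the bend and off the upturned open end without forcing it or shifting the holder, and set it down on its edge, like its neighbours, in the empty middle compartment of the tape box. Set it down gently, do not drop it, and leave everything else on the bench where it stands.

Things in the scene. Friction and masses are not known exactly. Their poses are not given: they have to be found in the camera images.
- holder: Steel tape holder, 1.2 kg, standing loose on the bench. Origin: centre of the underside of its grey base plate, 230 (x) x 140 (y) x 12 mm; z up. A round bar, 20 mm in diameter, rises at x = -85 mm, bends over and runs level along +x (centre line y = 0, z = 115 mm) past a stop disc (48 mm diameter, face at x = -40 mm), then bends up. A tear-bar strip runs from x = -55 to 55 mm at y = 58 mm, top at z = 66 mm.
- bend (a point): Point on the arm's centre line where the level part ends and the bend begins (holder x = 45, y = 0, z = 115 mm). From here the bar bends upward, centre-line radius 46 mm, through 22 to 45 degrees, then runs straight for 50 mm to its rounded open end. The bend is hand-made: its angle differs each time and its plane leans up to 22 degrees to either side; see or feel it. Axes as the holder's.
- roll: The roll to put away, hanging on the level arm: a rigid roll of tape, 60 mm outer diameter, 38 mm wide, plain 26 mm bore right through, 60 to 130 g. Origin: its centre. x runs along the bore (at the start as the holder's x). It fits round the bend only if it turns with the bar, with about 2 mm to spare; let go on the upturned part, it may slide back down.
- tape_box: Open grey box, fixed to the bench, 166 (x) x 78 (y) x 29 mm, floor 4 mm thick, walls 4 mm, with three compartments in a row along x, each 50 (x) x 70 (y) mm inside; the outer two hold narrow rolls. Origin: centre of the underside; z up.
- slot (a point): Centre of the floor of the empty middle compartment (box x = 0, y = 0, z = 4 mm). Axes as the box's: the roll stands in it with its bore along x, its centre 30 mm above this point.
- roll_a: Bystander: narrow roll, 60 mm outer diameter, 25 mm wide, standing on edge in the compartment at +x of the box. Origin: its centre; x along its bore.
- roll_b: Bystander: narrow roll, 60 mm outer diameter, 25 mm wide, standing on edge in the compartment at -x of the box. Origin: its centre; x along its bore.
- roll_big: Bystander: large-cored roll, 104 mm outer diameter, 24 mm wide, lying flat. Origin in the centre of its underside.
- dishes_a: Bystander: stack of four culture dishes, 90 mm diameter, 66 mm high. Origin in the centre of its underside.
- dishes_b: Bystander: stack of three culture dishes, 90 mm diameter, 50 mm high. Origin in the centre of its underside.
- wash_bottle: Bystander: white wash bottle, 72 mm diameter, about 210 mm high with its spout. Origin in the centre of its underside.
- beaker: Bystander: glass beaker, 72 mm diameter, 95 mm high. Origin in the centre of its underside.
- jar: Bystander: amber screw-capped jar, 64 mm diameter, 92 mm high. Origin in the centre of its underside.
Mind the look-alikes: they are no part of the job. Leave any blue look-alike of the roll alone.

How it is judged:
At the end, for the whole second after the job is handed in: The wide roll stands on its edge on the floor of the empty compartment of the tape box (its centre 26 to 34 mm above that floor and within 12 mm along and 10 mm across of the middle), its bore along the row of compartments within 0.25 rad, released and at rest (under 20 mm/s) (x of roll in the frame of slot between -0.012 and 0.012 m and y of roll in the frame of slot between -0.01 and 0.01 m and z of roll in the frame of slot between 0.026 and 0.034 m and angle between the x axis of roll and the x axis of tape_box, either way round below 0.25 rad and linear speed of roll below 0.02 m/s); the robot touches nothing.
It fails at once if another thing on the bench (a roll, a stack of dishes, the wash bottle, the beaker or the jar) is moved by more than 30 mm (distance of any of roll_a, roll_b, roll_big, dishes_a, dishes_b, wash_bottle, beaker, jar from where it was at the start of the episode above 0.03 m).
It fails at once if the roll is forced against the holder (more than 40 N between them) (contact force between roll and holder above 40 N).
It fails at once if the holder is shifted by more than 15 mm (at its centre or at the start of the bend) or tipped by more than 0.1 rad (distance of any of holder, bend from where it was at the start of the episode above 0.015 m or angle between holder's own z axis and vertical above 0.1 rad).
It fails at once if the roll is dropped or slammed into the box (over 0.5 m/s within 100 mm above the floor of the compartment) or pressed hard into it (over 30 N) (contact force between roll and tape_box above 30 N or (horizontal distance between roll and slot below 0.05 m and z of roll in the frame of slot below 0.1 m and linear speed of roll above 0.5 m/s)).
It also fails if it takes over 56 s, if anything falls off the work surface, if the arm or the gripper's body presses on something with over 40 N, if the wrist force passes 120 N, or if a joint passes its speed limit or range.

ROBOT

A 7-joint arm with a two-finger parallel gripper is mounted at the origin on the work surface. World frame = base frame: x ahead of the robot, y to its left, z up, the work surface at z = 0. Lengths are in m, angles in rad, forces in N, time in s.
With the tool pointing down it reaches from about 0.4 to 0.85 m from the base axis. Payload 10.4 kg.
Tool frame: the origin (TCP) lies midway between the tips of the shut fingers; the grasp point (between the pads) lies 19 mm behind it; z points along the fingers, x is the direction in which the jaws open and shut, and the axes are right-handed (so a half turn about z gives the same grasp; the last joint's range is limited). The gripper opens to 85 mm and grips with 20 to 120 N. Pads are 22 mm wide; open, the fingers measure 114 mm over their backs; the gripper's body (76 mm by 85 mm) begins 54 mm behind the grasp point. The pads swing forward as they close: fully open they stand 13 mm farther back than shut.
Start: joints at [1.256, 0.332, -0.065, 1.46, 0.022, 1.35, -0.088], TCP at [0.18, -0.599, 0.197] pointing down, gripper open.
Joint ranges: [-2.6, 2.6], [-0.5, 2.12], [-1.47, 1.34], [0.16, 2.42], [-1.27, 4.41], [0.06, 2.06], [-2.6, 2.6]. Speed limits (rad/s): [2.22, 2.22, 2.79, 2.79, 3.14, 3.14, 3.14].

INTERFACE

Orientations are given as a unit quaternion [x, y, z, w].
In Python, from workcell import manip, cams gives the robot as it stands.
- The arm moves only by the tool move_arm, never from a script. Its argument "moves" is a list of rows, each a list of 7 numbers: the turn, a rotation vector about the tool's x, y, z in degrees, then the shift along the tool's x, y, z in m, then the finger opening in m, from 0 to 0.0854. A call has 1 to 10 rows; each row is the pose to reach, as a shift and turn from the pose commanded when the call began, along the tool's axes at that moment; what a row does not reach only later rows make up. A row lasts 1/10 s, in which the tool goes at most 50 mm and 8.59 degrees, less where a joint would pass 70% of its speed; a pose out of reach is approached as far as the arm can. A call with a gripper value outside its range is refused whole. The fingers move at their own pace and stop on an object; "grip_force" is the grip in N (left out, the last holds). Time passes only in rows, so rows that repeat a pose let the fingers close. It gives the time, the measured TCP pose, the force and the opening at its end, in the units of the state.
- manip.get_obs(): the state, without advancing time (a new reading comes with each control period).
- cams.camera(name): name is "scene" or "top"; returns the picture (480x640x3 uint8, red, green, blue); there is no depth.
- cams.camera_params(name): a dict with "fx", "fy", "cx", "cy" (pixels), "xyz" and "rotation" of the camera in the world. Camera axes: x right, y up, looking along -z (the intrinsics and any distortion apply to the point x, -y, -z); pixel columns grow to the right and rows downward; lengths in m; the calibration is good to about 2 mm. A picture is of the moment at which its call begins. camera_params takes no time and is no camera call.
- manip.hand_in(): hands the job in, once; it reports no verdict.
The state is a dict: "clock": time; "joint_pos": joint angles; "joint_velocities": joint speeds; "tau": joint torques, N m; "position": TCP position; "ee_rot": TCP orientation; "ft_force": force on the tool from outside, world axes, zero at the start; "torque": the same for the moment, N m; "grip_width": opening from 0.0 (shut) to 1.0 (fully open).
Only numpy, scipy, OpenCV 4.12 (cv2) and the standard library are available. Lean on these libraries where they do the work, as an engineer would, in place of code of your own. Each camera call takes 0.05 s, during which the arm holds its last target. There are 200 camera calls.

## Working session

There is one attempt and no reset: what is moved stays moved. The work goes in short steps, Python scripts to look and compute and a tool call to move; the robot and the scene stay as the last step left them, time stands still between calls to the robot, and variables do not carry over. Pictures are saved under pics/ and viewed, about 8 in all and at most 12, crops included, and the job is handed in when it is done.

Besides the shell and the picture viewer there is one more tool, called after ">>>" as name(argument=value, ...) on one line, values as JSON. move_arm: Moves the arm, as the interface text tells. Its arguments: {"type":"object","properties":{"moves":{"type":"array","items":{"type":"array","items":{"type":"number"}}},"grip_force":{"type":"number"}},"required":["moves"]}

```bash
mkdir -p pics; ls; python3 - <<'E'
from workcell import manip,cams
import cv2,json
for n in("scene","top"):
    cv2.imwrite(f"pics/{n}0.png",cams.camera(n)[:,:,::-1]); print(n,cams.camera_params(n))
print(manip.get_obs())
E
```

```text
pics
scene {'fx': 502.9865211895494, 'fy': 502.9865211895494, 'cx': 315.9753984239879, 'cy': 248.02612785954872, 'xyz': array([ 1.1198911 , -0.1565466 ,  0.93885749]), 'rotation': array([0.23396163, 0.17207368, 0.56623964, 0.77137881])}
top {'fx': 467.7994190381818, 'fy': 467.7994190381818, 'cx': 320.0801906326972, 'cy': 238.47342735265067, 'xyz': array([0.50212127, 0.04910949, 1.0358327 ]), 'rotation': array([ 0.02001574, -0.03036177, -0.69952436,  0.71368285])}
{'clock': 0.1, 'joint_pos': array([ 1.25637348,  0.33282266, -0.06470037,  1.46085265,  0.02164392,
        1.3498617 , -0.08850984]), 'joint_velocities': array([ 0.00021295, -0.00214235,  0.00136232, -0.00134255, -0.00129739,
       -0.00260556, -0.00197275]), 'tau': array([ 9.81606536e-04, -6.26748848e+01,  4.90948150e-02, -3.92429709e+01,
        1.64388225e-02,  7.02389167e-03, -1.06616199e-05]), 'position': array([ 0.17968831, -0.59823353,  0.19618902]), 'ee_rot': array([ 8.02407764e-01, -5.96775830e-01, -5.28027342e-04, -3.32310513e-04]), 'ft_force': array([-0.59926331, -0.19892336,  0.06907561]), 'torque': array([ 0.01566275, -0.05920838,  0.01641762]), 'grip_width': 1.0016375210587856}
```

View pics/scene0.png

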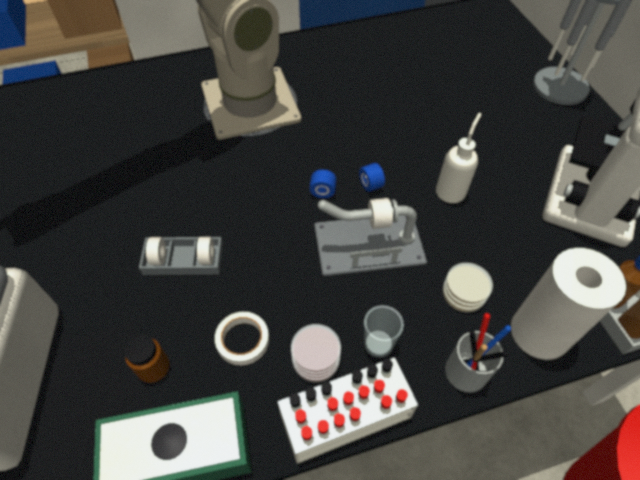

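View pics/top0.png

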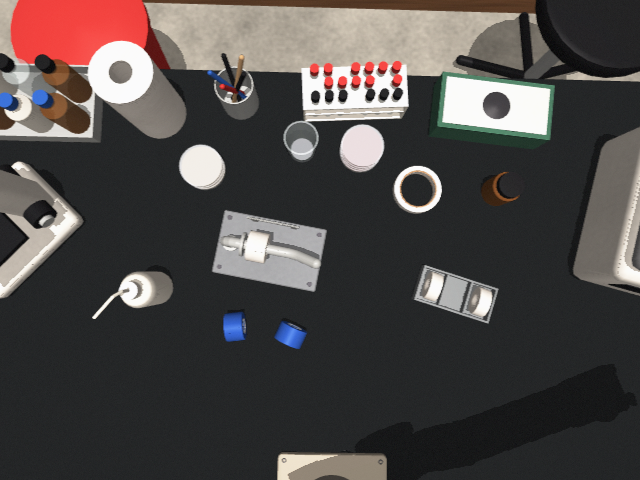

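The two pictures show the holder at about (270,250) in top and (370,240) in scene. The box is at (456,293) in top and (180,255) in scene. Next I'll enlarge both.

```bash
python3 - <<'E'
import cv2,numpy as np
t=cv2.imread("pics/top0.png");s=cv2.imread("pics/scene0.png")
def g(i,x,y,w,h,f):
    c=cv2.resize(i[y:y+h,x:x+w],None,fx=f,fy=f,interpolation=cv2.INTER_CUBIC)
    for k in range(0,w,10):
        cv2.line(c,(int((k+.5)*f),0),(int((k+.5)*f),12 if (x+k)%50 else 30),(0,255,255),1)
        if (x+k)%50==0: cv2.putText(c,str(x+k),(int(k*f)+4,24),0,.5,(0,255,255),1)
    for k in range(0,h,10):
        cv2.line(c,(0,int((k+.5)*f)),(12 if (y+k)%50 else 30,int((k+.5)*f)),(0,255,255),1)
        if (y+k)%50==0: cv2.putText(c,str(y+k),(14,int(k*f)-2),0,.5,(0,255,255),1)
    return c
cv2.imwrite("pics/ct.png",g(t,200,200,130,100,6))
cv2.imwrite("pics/cs.png",g(s,300,180,130,100,6))
a=g(t,400,250,110,80,7);b=g(s,130,225,110,60,7)
cv2.imwrite("pics/cb.png",cv2.resize(np.vstack([a,b]),None,fx=.6,fy=.6,interpolation=cv2.INTER_AREA))
E
```

```text
(no output)
```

View pics/ct.png

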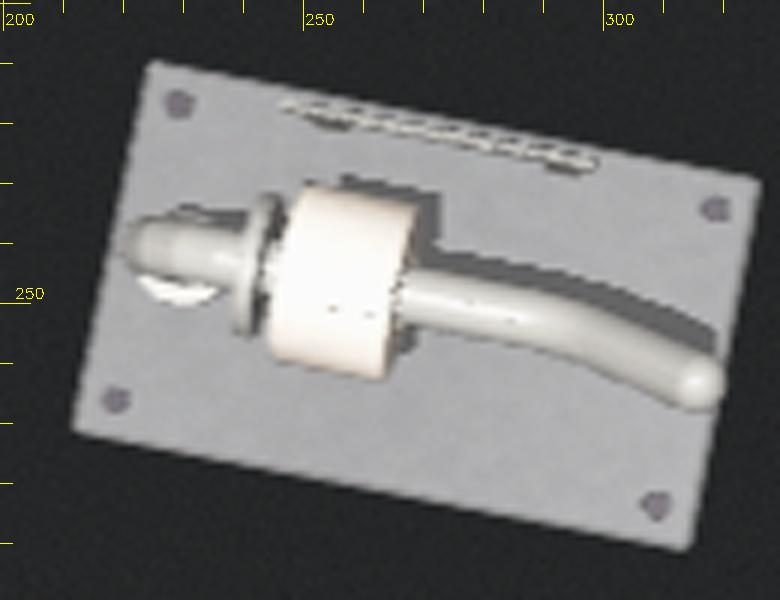

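View pics/cs.png

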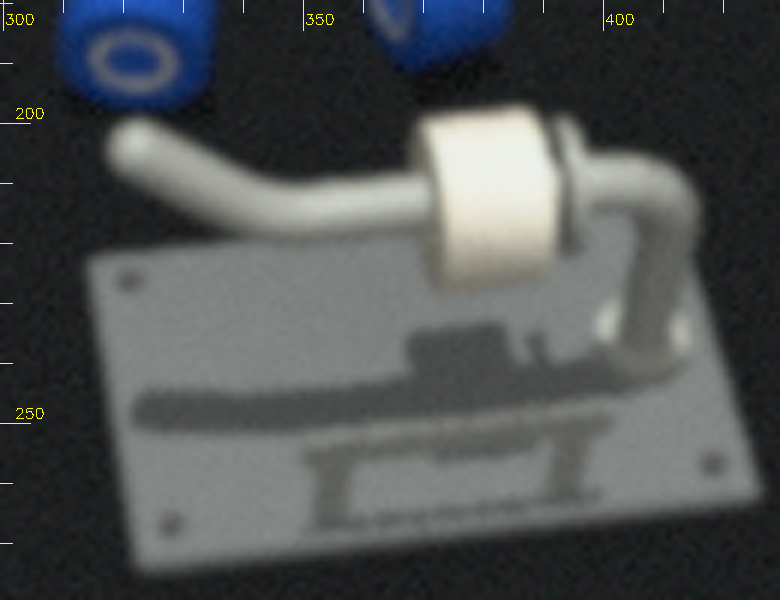

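View pics/cb.png

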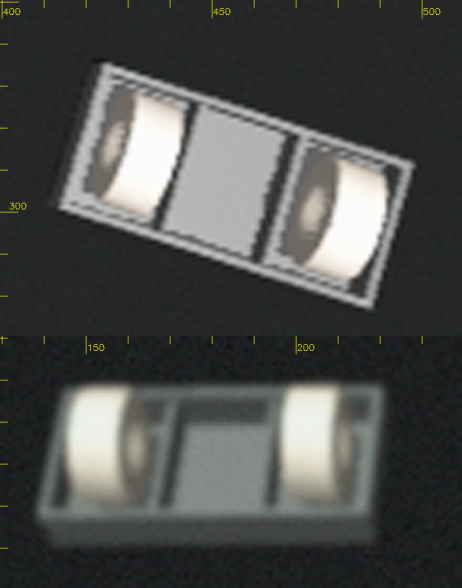

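Both crops show all the corners I need. In top, the bar tip is at crop (697,382), and in scene it is at (135,145). I'll fit the poses and the bend.

```bash
cat >h.py <<'E'
import numpy as np
from scipy.spatial.transform import Rotation as R
from scipy.optimize import least_squares
from workcell import manip,cams
P={n:cams.camera_params(n) for n in("scene","top")}
def proj(n,p):
    c=P[n];q=R.from_quat(c["rotation"]).inv().apply(np.atleast_2d(p)-c["xyz"])
    return np.c_[c["cx"]+c["fx"]*q[:,0]/-q[:,2],c["cy"]+c["fy"]*-q[:,1]/-q[:,2]]
def pose(x,y,yaw,p): return R.from_euler("z",yaw).apply(np.atleast_2d(p))+[x,y,0]
def arm(b,l,s):  # holder-frame centre line, s from bend start; returns point, tangent
    u=np.array([0,-np.sin(l),np.cos(l)]);e=np.array([1.,0,0]);r=.046
    p0=np.array([.045,0,.115])
    if s<=0: return p0+s*e,e
    a=min(s/r,b);t=np.cos(a)*e+np.sin(a)*u
    return p0+r*np.sin(a)*e+r*(1-np.cos(a))*u+max(s-r*b,0)*t,t
E
python3 - <<'E'
from h import *
ct=lambda a:np.array(a)/6.+[199.5,199.5]; cs=lambda a:np.array(a)/6.+[299.5,179.5]
ht=ct([(152,62),(762,180),(688,550),(73,432)]);hs=cs([(140,573),(765,493),(88,258)])
H=np.array([(-.115,.07,.012),(.115,.07,.012),(.115,-.07,.012),(-.115,-.07,.012)])
def fit(o,i1,p1,i2,p2,x0):
    f=lambda v:np.r_[(proj("top",pose(*v,o[i1]))-p1).ravel(),(proj("scene",pose(*v,o[i2]))-p2).ravel()]
    r=least_squares(f,x0,x_scale=.1); print(r.x.round(4),r.fun.round(1)); return r.x
h=fit(H,[0,1,2,3],ht,[1,0,2],hs,[.5,.15,-1.7])
B=np.array([(-.083,.039,.029),(.083,.039,.029),(.083,-.039,.029),(-.083,-.039,.029)])
b=fit(B,[0,1,2,3],np.array([(425,265),(498.3,288.8),(488.6,323.3),(414.3,299.5)])-.4,[1,0,3,2],np.array([(139,267.4),(219.3,268.3),(221.7,236.7),(144.8,236.7)])-.4,[.4,-.2,-1.8])
# bar: tip dome centre (10mm back from end), both conventions
for back in (.010,.0):
    tip=lambda v:pose(*h,arm(v[0],v[1],.046*v[0]+.05-back)[0])
    f=lambda v:np.r_[(proj("top",tip(v))-ct([(697,382)])).ravel(),(proj("scene",tip(v))-cs([(135,145)])).ravel()]
    r=least_squares(f,[.6,.2]);print("bend deg",np.degrees(r.x).round(1),r.fun.round(1))
# roll centre along arm
pt=ct([(344,282)]);ps=cs([(492,195)])
for x in np.arange(-.022,.01,.004):
    q=pose(*h,[x,0,.113]);print(round(x,3),(proj("top",q)-pt).round(1),(proj("scene",q)-ps).round(1))
E
```

```text
[ 0.5475  0.146  -1.7388] [-1.1 -0.8  0.1 -0.8  0.5  0.4 -0.9  0.3 -0.7 -0.6 -0.2  0.4 -0.7 -0.1]
[ 0.4609 -0.2582 -1.8654] [-0.6 -0.  -0.5  0.  -1.1  0.4 -0.6  0.1 -0.1  0.6 -2.1 -1.  -1.   0.6
  0.7  1.2]
bend deg [40.8 18.1] [ 0.   0.  -0.2  0. ]
bend deg [29.7 24.2] [ 3.   1.2 -3.2  2.2]
-0.022 [[-3.6 -0.8]] [[1.8 0.9]]
-0.018 [[-1.6 -0.4]] [[-0.1  1.1]]
-0.014 [[ 0.4 -0.1]] [[-2.   1.3]]
-0.01 [[2.4 0.3]] [[-3.9  1.5]]
-0.006 [[4.4 0.7]] [[-5.8  1.7]]
-0.002 [[6.4 1.1]] [[-7.7  1.9]]
0.002 [[8.4 1.5]] [[-9.6  2.1]]
0.006 [[10.4  1.8]] [[-11.5   2.3]]
```

The holder and box fit to about 1 px. The bend is about 41° with an 18° lean, and the roll centre is at holder x ≈ -16 mm. I'll grip the roll from above across its diameter with only the pad ends, so the fingertips stay clear of the box rim later. First comes a planning helper.

```bash
cat >>h.py <<'E'
import json,os
HP=(.5475,.146,-1.7388);BP=(.4609,-.2582,-1.8654)
BEND=np.radians([40.8,18.1])
def cmd(last=None):
    """commanded pose; pass the last row sent to advance it"""
    if os.path.exists("cmd.json"): p,q=map(np.array,json.load(open("cmd.json")))
    else: o=manip.get_obs();p,q=o["position"],o["ee_rot"]
    if last is not None:
        r=R.from_quat(q);p=p+r.apply(last[3:6]);q=(r*R.from_rotvec(np.radians(last[:3]))).as_quat()
    json.dump([list(p),list(q)],open("cmd.json","w")); return p,R.from_quat(q)
def rows(targets,c):
    p,r=c
    for tp,tr in targets:
        print(np.r_[np.degrees((r.inv()*tr).as_rotvec()).round(2),r.inv().apply(tp-p).round(4)].tolist())
def tool(yaw): # pointing down, tool x at world angle yaw
    c,s=np.cos(yaw),np.sin(yaw); return R.from_matrix(np.array([[c,s,0],[s,-c,0],[0,0,-1]]).T)
def state():
    o=manip.get_obs();print("t %.1f pos %s F %s M %s grip %.3f"%(o["clock"],o["position"].round(4),o["ft_force"].round(1),o["torque"].round(2),o["grip_width"]));return o
E
python3 - <<'E'
from h import *
c=cmd();T=tool(HP[2]+np.pi/2)
roll=pose(*HP,[-.016,0,.112])[0];print("roll",roll)
rows([(np.array([.45,-.25,.30]),c[1]*R.from_rotvec([0,0,np.radians(-34)])),(roll+[0,0,.09],T),(roll-[0,0,.011],T)],c)
E
```

```text
roll [0.55017543 0.16177473 0.112     ]
[-0.0, 0.0, -34.0, -0.2559, -0.3591, -0.1035]
[-0.03, 0.07, -63.65, -0.6213, -0.5735, -0.0051]
[-0.03, 0.07, -63.65, -0.6212, -0.5735, 0.0959]
```

>>> move_arm(moves=[[0,0,-34,-0.256,-0.359,-0.104,0.085],[0,0,-34,-0.256,-0.359,-0.104,0.085],[0,0,-34,-0.256,-0.359,-0.104,0.085],[0,0,-34,-0.256,-0.359,-0.104,0.085],[0,0,-34,-0.256,-0.359,-0.104,0.085],[0,0,-34,-0.256,-0.359,-0.104,0.085],[0,0,-34,-0.256,-0.359,-0.104,0.085],[0,0,-34,-0.256,-0.359,-0.104,0.085],[0,0,-34,-0.256,-0.359,-0.104,0.085],[0,0,-34,-0.256,-0.359,-0.104,0.085]])

```text
clock: 1.1
position: [0.454, -0.2438, 0.3024]
ee_rot: [0.943, -0.331, 0.001, -0.001]
ft_force: [0.1, -0.3, 0.2]
grip_width: 0.995
```

```bash
python3 - <<'E'
from h import *
c=cmd([0,0,-34,-0.256,-0.359,-0.104]);T=tool(HP[2]+np.pi/2);print(c[0]);state()
roll=pose(*HP,[-.016,0,.112])[0]
rows([(roll+[0,0,.09],T)],c)
E
```

```text
[ 0.44989958 -0.24988916  0.30047261]
t 1.1 pos [ 0.454  -0.2438  0.3024] F [ 0.1 -0.3  0.2] M [0.01 0.02 0.01] grip 0.995
[-0.05, 0.05, -29.65, -0.1829, -0.3821, 0.0989]
```

>>> move_arm(moves=[[0,0,-29.65,-0.183,-0.382,0.099,0.085],[0,0,-29.65,-0.183,-0.382,0.099,0.085],[0,0,-29.65,-0.183,-0.382,0.099,0.085],[0,0,-29.65,-0.183,-0.382,0.099,0.085],[0,0,-29.65,-0.183,-0.382,0.099,0.085],[0,0,-29.65,-0.183,-0.382,0.099,0.085],[0,0,-29.65,-0.183,-0.382,0.099,0.085],[0,0,-29.65,-0.183,-0.382,0.099,0.085],[0,0,-29.65,-0.183,-0.382,0.099,0.085],[0,0,-29.65,-0.183,-0.382,0.099,0.085]])

```text
clock: 2.1
position: [0.5488, 0.1666, 0.2001]
ee_rot: [0.997, -0.08, -0.002, -0.001]
ft_force: [-1.1, -0.7, 0.2]
grip_width: 0.996
```

>>> move_arm(moves=[[0,0,0,0,0,0,0.085],[0,0,0,0,0,0,0.085],[0,0,0,0,0,0,0.085]])

```text
clock: 2.4
position: [0.5505, 0.1597, 0.2022]
ee_rot: [0.996, -0.085, 0.0, 0.0]
ft_force: [0.2, -0.1, -0.0]
grip_width: 0.996
```

```bash
python3 - <<'E'
from h import *
c=cmd([0,0,-29.65,-0.183,-0.382,0.099]);T=tool(HP[2]+np.pi/2);print(c[0]);o=state()
print((T.inv()*R.from_quat(o["ee_rot"])).as_rotvec())
roll=pose(*HP,[-.016,0,.112])[0]
rows([(roll-[0,0,.011],T)],c)
import cv2
t=cams.camera("top")[:,:,::-1];s=cams.camera("scene")[:,:,::-1]
g=lambda i,x,y,w,h,f:cv2.resize(i[y:y+h,x:x+w],None,fx=f,fy=f,interpolation=cv2.INTER_CUBIC)
cv2.imwrite("pics/a1.png",np.hstack([g(t,200,180,130,120,3),g(s,300,120,130,120,3)]))
E
```

```text
[0.55004064 0.16177875 0.20190638]
t 2.4 pos [0.5505 0.1597 0.2022] F [ 0.2 -0.1 -0. ] M [-0.   -0.03  0.07] grip 0.996
[-0.00074979  0.0007329   0.00246328]
[-0.06, 0.04, -0.0, 0.0002, 0.0001, 0.1009]
```

View pics/a1.png

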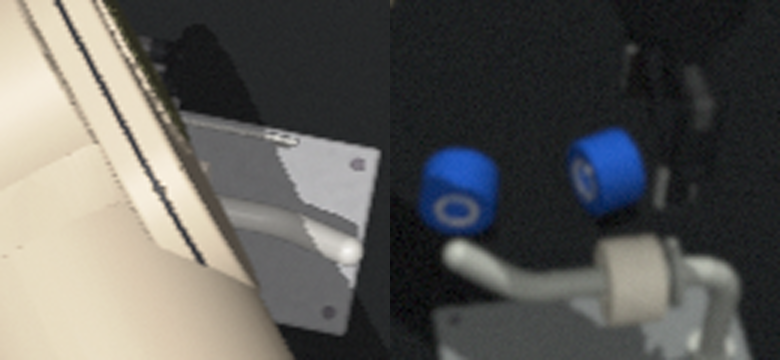

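The view shows the open fingers above the roll. I'll descend, let the arm settle, then close.

>>> move_arm(moves=[[0,0,0,0,0,0.03,0.085],[0,0,0,0,0,0.06,0.085],[0,0,0,0,0,0.085,0.085],[0,0,0,0,0,0.101,0.085],[0,0,0,0,0,0.101,0.085],[0,0,0,0,0,0.101,0.085],[0,0,0,0,0,0.101,0.085]], grip_force=25)

```text
clock: 3.2
position: [0.5511, 0.1617, 0.1024]
ee_rot: [0.996, -0.084, 0.001, -0.0]
ft_force: [0.5, -0.2, 0.7]
grip_width: 0.995
```

>>> move_arm(moves=[[0,0,0,0,0,0,0.066],[0,0,0,0,0,0,0.062],[0,0,0,0,0,0,0.05],[0,0,0,0,0,0,0.05],[0,0,0,0,0,0,0.05],[0,0,0,0,0,0,0.05]], grip_force=25)

```text
clock: 3.8
position: [0.5502, 0.1614, 0.1009]
ee_rot: [0.996, -0.084, 0.0, 0.0]
ft_force: [0.1, 0.0, -0.3]
grip_width: 0.58
```

```bash
python3 - <<'E'
from h import *
c=cmd([0,0,0,0,0,.101]);print(c[0]);o=state()
import cv2
t=cams.camera("top")[:,:,::-1];s=cams.camera("scene")[:,:,::-1]
cv2.imwrite("pics/a2.png",cv2.resize(s[160:290,290:440],None,fx=5,fy=4.6,interpolation=cv2.INTER_CUBIC))
E
```

```text
[0.54999511 0.16189627 0.10090646]
t 3.8 pos [0.5502 0.1614 0.1009] F [ 0.1  0.  -0.3] M [-0.02 -0.03 -0.03] grip 0.580
```

View pics/a2.png

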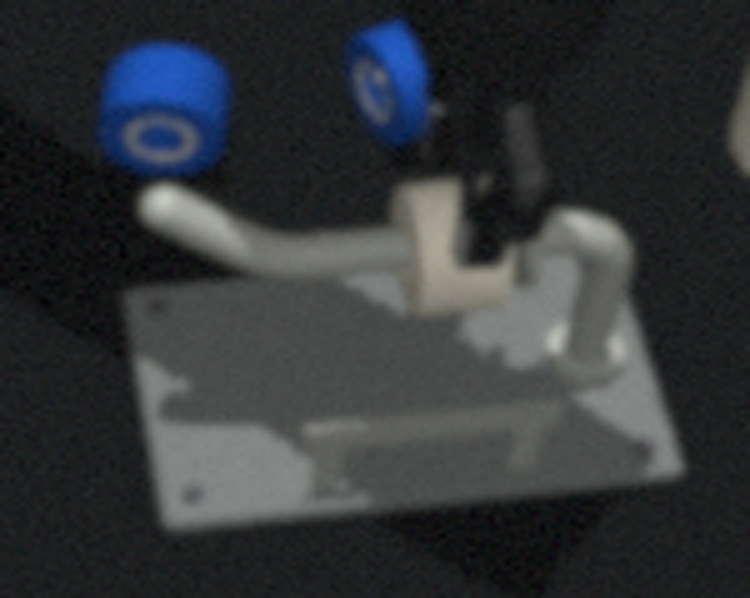

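The reading of 0.58 is just the commanded 0.05, so I can't tell yet whether the roll is held. I'll command a tighter opening to see.

>>> move_arm(moves=[[0,0,0,0,0,0,0.045],[0,0,0,0,0,0,0.045],[0,0,0,0,0,0,0.045]])

```text
clock: 4.2
position: [0.5502, 0.1614, 0.1009]
ee_rot: [0.996, -0.084, 0.0, 0.0]
ft_force: [0.5, -0.3, 0.3]
grip_width: 0.524
```

```bash
python3 - <<'E'
from h import *
o=state();print(R.from_quat(o["ee_rot"]).as_matrix().round(3))
import cv2
t=cams.camera("top")[:,:,::-1];s=cams.camera("scene")[:,:,::-1]
cv2.imwrite("pics/a3.png",np.hstack([cv2.resize(s[170:240,355:415],None,fx=6,fy=6,interpolation=cv2.INTER_CUBIC),cv2.resize(t[190:260,220:280],None,fx=6,fy=6,interpolation=cv2.INTER_CUBIC)]).clip(0,127)*2)
E
```

```text
t 4.2 pos [0.5502 0.1614 0.1009] F [ 0.5 -0.3  0.3] M [ 0.04 -0.01 -0.02] grip 0.524
[[ 0.986 -0.167  0.   ]
 [-0.167 -0.986 -0.   ]
 [ 0.     0.    -1.   ]]
```

View pics/a3.png

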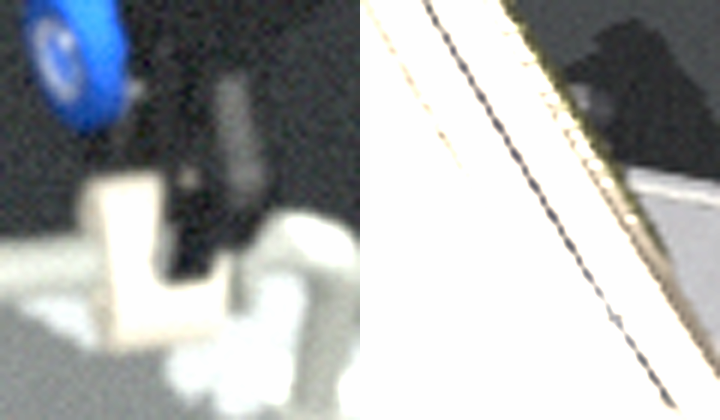

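```bash
python3 - <<'E'
from h import *
for y in(.02,.03,.038,.05):
  for z in(.1,.11,.12,.13):
    print(y,z,proj("scene",pose(*HP,[[-.027,y,z],[-.016,y,z],[-.005,y,z]])).round(1).tolist())
E
```

```text
0.02 0.1 [[387.0, 224.0], [381.8, 224.6], [376.5, 225.2]]
0.02 0.11 [[387.5, 221.2], [382.3, 221.7], [377.0, 222.3]]
0.02 0.12 [[388.1, 218.2], [382.8, 218.8], [377.5, 219.4]]
0.02 0.13 [[388.7, 215.2], [383.4, 215.8], [378.0, 216.4]]
0.03 0.1 [[388.0, 227.9], [382.8, 228.5], [377.5, 229.1]]
0.03 0.11 [[388.6, 225.0], [383.3, 225.6], [378.0, 226.2]]
0.03 0.12 [[389.2, 222.1], [383.9, 222.7], [378.5, 223.3]]
0.03 0.13 [[389.8, 219.1], [384.4, 219.7], [379.0, 220.3]]
0.038 0.1 [[388.8, 231.0], [383.6, 231.6], [378.3, 232.2]]
0.038 0.11 [[389.4, 228.2], [384.1, 228.8], [378.8, 229.4]]
0.038 0.12 [[390.0, 225.3], [384.7, 225.9], [379.3, 226.5]]
0.038 0.13 [[390.6, 222.3], [385.3, 222.9], [379.9, 223.5]]
0.05 0.1 [[390.1, 235.8], [384.8, 236.4], [379.5, 237.0]]
0.05 0.11 [[390.7, 232.9], [385.4, 233.5], [380.0, 234.1]]
0.05 0.12 [[391.3, 230.0], [386.0, 230.6], [380.6, 231.2]]
0.05 0.13 [[392.0, 227.1], [386.5, 227.7], [381.1, 228.3]]
```

```bash
python3 - <<'E'
from h import *
w=np.array([.5505,.1597,0]);ry=R.from_euler("z",HP[2])
for y in(-.05,-.0425,.0425,.05):
  print(y,[proj("scene",w+ry.apply([0,y,0])+[0,0,z]).round(1).tolist()[0] for z in(.2,.215,.23,.245)])
import cv2
s=cv2.imread("pics/a1.png")[:,390:];cv2.imwrite("pics/a1b.png",cv2.resize(s[0:240,180:390],None,fx=3,fy=2.5,interpolation=cv2.INTER_CUBIC).clip(0,84)*3)
E
```

```text
-0.05 [[379.0, 166.8], [379.8, 161.5], [380.6, 156.1], [381.4, 150.5]]
-0.0425 [[379.7, 169.6], [380.6, 164.3], [381.4, 158.9], [382.2, 153.3]]
0.0425 [[389.0, 203.0], [390.0, 197.9], [391.0, 192.6], [392.0, 187.2]]
0.05 [[389.9, 206.1], [390.9, 201.0], [391.9, 195.8], [393.0, 190.4]]
```

View pics/a1b.png

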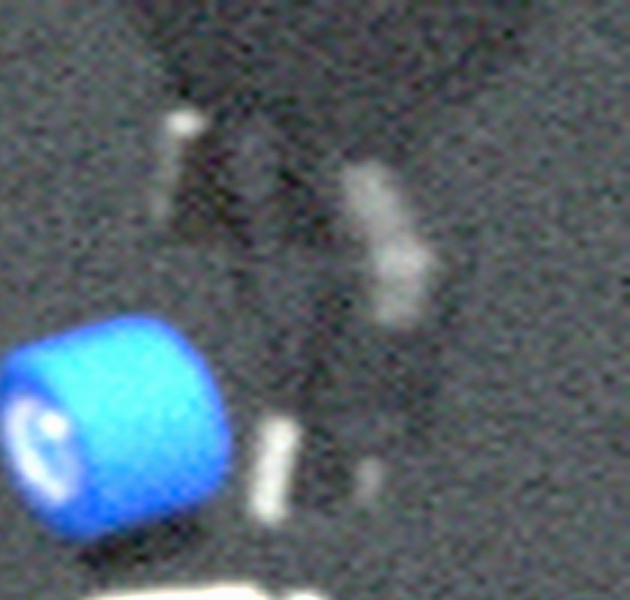

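The roll isn't held. The fingertips appear in the pictures about 25 mm higher than I assumed: row 217 at the roll and row 190 earlier. Going 20 mm lower is safe under either reading, since the tear bar top is at 66 mm and the gripper body still clears the roll. I'll reopen, lower and close again.

>>> move_arm(moves=[[0,0,0,0,0,0,0.085],[0,0,0,0,0,0,0.085],[0,0,0,0,0,0,0.085],[0,0,0,0,0,0.01,0.085],[0,0,0,0,0,0.02,0.085],[0,0,0,0,0,0.02,0.085]])

```text
clock: 4.9
position: [0.549, 0.1609, 0.0788]
ee_rot: [0.996, -0.084, -0.001, 0.001]
ft_force: [-0.6, -0.2, -0.8]
grip_width: 0.997
```

>>> move_arm(moves=[[0,0,0,0,0,0,0.066],[0,0,0,0,0,0,0.06],[0,0,0,0,0,0,0.05],[0,0,0,0,0,0,0.05],[0,0,0,0,0,0,0.05]])

```text
clock: 5.4
position: [0.5503, 0.1616, 0.0814]
ee_rot: [0.996, -0.084, 0.0, -0.0]
ft_force: [-2.4, 0.3, 5.6]
grip_width: 0.64
```

Contact came at 55 mm opening with a 5.6 N lift, so the tips are still on the upper slope of the roll. I'll reopen and go another 18 mm down.

>>> move_arm(moves=[[0,0,0,0,0,0,0.085],[0,0,0,0,0,0,0.085],[0,0,0,0,0,0,0.085],[0,0,0,0,0,0.009,0.085],[0,0,0,0,0,0.018,0.085],[0,0,0,0,0,0.018,0.085]])

```text
clock: 6.0
position: [0.5491, 0.1609, 0.061]
ee_rot: [0.996, -0.084, -0.001, 0.0]
ft_force: [-0.2, -0.2, -0.7]
grip_width: 0.992
```

>>> move_arm(moves=[[0,0,0,0,0,0,0.068],[0,0,0,0,0,0,0.062],[0,0,0,0,0,0,0.056],[0,0,0,0,0,0,0.05],[0,0,0,0,0,0,0.05]])

```text
clock: 6.5
position: [0.5503, 0.1615, 0.0633]
ee_rot: [0.996, -0.084, 0.0, -0.0]
ft_force: [-3.2, -1.0, 7.0]
grip_width: 0.706
```

```bash
python3 - <<'E'
from h import *
c=cmd([0,0,0,0,0,.038]);print(c[0]);o=state()
import cv2
t=cams.camera("top")[:,:,::-1];s=cams.camera("scene")[:,:,::-1]
cv2.imwrite("pics/a4.png",cv2.resize(s[160:270,310:430],None,fx=6,fy=5,interpolation=cv2.INTER_CUBIC).clip(0,127)*2)
E
```

```text
[0.54997798 0.16194048 0.06290649]
t 6.5 pos [0.5503 0.1615 0.0633] F [-3.2 -1.   7. ] M [-0.12  0.55  0.04] grip 0.706
```

View pics/a4.png

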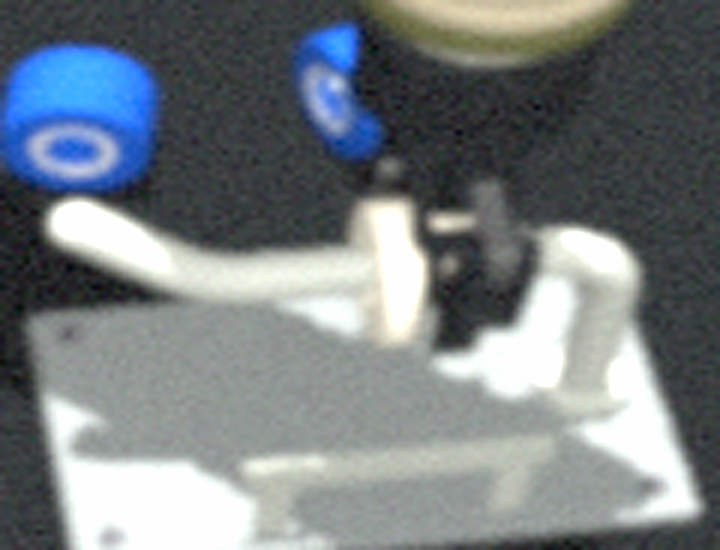

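The roll is now gripped across its full diameter (60.3 mm), with the fingertips at about row 229. The closing swing pressed it down on the bar by 7 N, so I'll ease it up.

>>> move_arm(moves=[[0,0,0,0,0,-0.001,0.05],[0,0,0,0,0,-0.001,0.05],[0,0,0,0,0,-0.002,0.05],[0,0,0,0,0,-0.002,0.05]])

```text
clock: 7.0
position: [0.5502, 0.1613, 0.0648]
ee_rot: [0.996, -0.084, -0.0, 0.0]
ft_force: [-0.2, 0.2, -0.8]
grip_width: 0.701
```

>>> move_arm(moves=[[0,0,0,0,0,-0.001,0.05],[0,0,0,0,0,-0.002,0.05],[0,0,0,0,0,-0.002,0.05],[0,0,0,0,0,-0.002,0.05]])

```text
clock: 7.4
position: [0.5502, 0.1614, 0.0669]
ee_rot: [0.996, -0.084, 0.0, 0.0]
ft_force: [-1.1, -0.1, -1.4]
grip_width: 0.704
```

```bash
python3 - <<'E'
from h import *
c=cmd([0,0,0,0,0,-.004]);print(c[0]);o=state()
E
```

```text
[0.54997979 0.16193583 0.06690648]
t 7.4 pos [0.5502 0.1614 0.0669] F [-1.1 -0.1 -1.4] M [ 0.02  0.06 -0.01] grip 0.704
```

>>> move_arm(moves=[[0,0,0,0,0,-0.002,0.05],[0,0,0,0,0,-0.002,0.05],[0,0,0,0,0,-0.002,0.05]])

```text
clock: 7.7
position: [0.5503, 0.1614, 0.069]
ee_rot: [0.996, -0.084, 0.0, 0.0]
ft_force: [-0.1, -0.7, -1.8]
grip_width: 0.701
```

>>> move_arm(moves=[[0,0,0,0,0,-0.0015,0.05],[0,0,0,0,0,-0.0015,0.05],[0,0,0,0,0,-0.0015,0.05]])

```text
clock: 8.0
position: [0.5496, 0.1612, 0.0696]
ee_rot: [0.996, -0.084, -0.001, 0.0]
ft_force: [0.1, 0.8, -10.2]
grip_width: 0.697
```

>>> move_arm(moves=[[0,0,0,0,0,0.004,0.05],[0,0,0,0.002,0,0.004,0.05],[0,0,0,0.003,0,0.004,0.05],[0,0,0,0.003,0,0.004,0.05]])

```text
clock: 8.4
position: [0.5518, 0.1612, 0.0663]
ee_rot: [0.996, -0.084, -0.001, 0.0]
ft_force: [-6.8, -0.1, -0.7]
grip_width: 0.701
```

>>> move_arm(moves=[[0,0,0,-0.003,0,0,0.05],[0,0,0,-0.005,0,0,0.05],[0,0,0,-0.006,0,0,0.05],[0,0,0,-0.006,0,0,0.05]])

```text
clock: 8.8
position: [0.5475, 0.1619, 0.0667]
ee_rot: [0.996, -0.084, 0.0, 0.0]
ft_force: [0.1, 0.4, -0.7]
grip_width: 0.702
```

```bash
python3 - <<'E'
from h import *
c=cmd([0,0,0,-.003,0,.0005]);print(c[0]);o=state()
E
```

```text
[0.54702182 0.16243819 0.0664084 ]
t 8.8 pos [0.5475 0.1619 0.0667] F [ 0.1  0.4 -0.7] M [-0.    0.06  0.01] grip 0.702
```

The bore is free over about 5.4 mm vertically (TCP z 63.8 to 69.2 mm). It touches at x ≈ 0.551, so the centre is near TCP (0.548, 0.1615, 0.0665), and the roll centre sits 48 mm above the reported TCP. I need to know whether that is a real lever arm. A small turn about the bar should show it.

>>> move_arm(moves=[[0,0,0,0.001,0,0,0.05],[0,2.5,0,0.001,0,0,0.05],[0,5,0,0.001,0,0,0.05],[0,5,0,0.001,0,0,0.05],[0,5,0,0.001,0,0,0.05]])

```text
clock: 9.3
position: [0.5491, 0.1619, 0.0669]
ee_rot: [0.996, -0.084, 0.044, 0.003]
ft_force: [5.7, 1.2, -4.6]
grip_width: 0.703
```

```bash
python3 - <<'E'
from h import *
c=cmd([0,5,0,.001,0,0]);print(c[0]);o=state()
E
```

```text
[0.54800774 0.16227093 0.06640776]
t 9.3 pos [0.5491 0.1619 0.0669] F [ 5.7  1.2 -4.6] M [ 0.34 -0.83  0.09] grip 0.703
```

The force of +5.7 N in x fits a real lever arm of about 48 mm. Compensating by 4 mm should free it.

>>> move_arm(moves=[[0,0,0,0.002,0,0,0.05],[0,0,0,0.004,0,0,0.05],[0,0,0,0.004,0,0,0.05],[0,0,0,0.004,0,0,0.05]])

```text
clock: 9.7
position: [0.552, 0.1611, 0.0666]
ee_rot: [0.996, -0.084, 0.043, 0.004]
ft_force: [0.1, 0.1, -0.5]
grip_width: 0.698
```

```bash
cat >>h.py <<'E'
LEV=np.array([0,0,-.0485])   # roll centre in tool frame
TC0=np.array([.5482,.1615,.0665])  # TCP with roll on bar axis, tool down
RH=R.from_euler("z",HP[2])
X0=-.016
BAR0=TC0+[0,0,.0485]  # robot-frame point on the bar axis at holder x=X0
def rollpose(s,bend,off=0):
    """best centre & axis (holder frame) of the bore around bar at arc s (roll centre)"""
    q=np.array([arm(*bend,s+d)[0] for d in np.linspace(-.019,.019,21)])
    b,l=bend;end=.046*b+.05
    m=np.linspace(-.019,.019,21)+s<=end
    if m.sum()<4: m[:]=True
    q=q[m];t0=arm(*bend,s)[1]
    f=lambda v:((q-v[:3])-np.outer((q-v[:3])@v[3:]/(v[3:]@v[3:]),v[3:]))
    # minimise max distance through a high norm
    c=arm(*bend,s)[0]
    r=least_squares(lambda v:np.r_[(np.linalg.norm(f(v),axis=1)*1e3)**4,((v[:3]-c)@t0)*1e5,(v[3:]@v[3:]-1)*1e2],np.r_[c,t0])
    a=r.x[3:]/np.linalg.norm(r.x[3:]);return r.x[:3],a,np.linalg.norm(f(r.x),axis=1).max()
def toolfor(s,bend,shift=np.zeros(3),roll=0.):
    c,a,_=rollpose(s,bend)
    e=np.array([1.,0,0]);ax=np.cross(e,a);n=np.linalg.norm(ax)
    q=R.from_rotvec(ax/n*np.arctan2(n,a[0]) if n>1e-9 else ax)
    rot=RH*q*RH.inv()*tool(HP[2]+np.pi/2)*R.from_euler("y",roll)
    w=BAR0+RH.apply(c-np.array([X0,0,.115]))+shift
    return w-rot.apply(LEV),rot
E
python3 - <<'E'
from h import *
c=cmd([0,0,0,.004,0,0]);print(c[0]);o=state()
for s in np.arange(-.061,.11,.01):
    C,a,m=rollpose(s,BEND);print(round(s,3),C.round(4),a.round(3),round(m*1e3,2))
print("dist tip",.046*BEND[0]+.05)
E
```

```text
[0.55193654 0.16160402 0.06675384]
t 9.7 pos [0.552  0.1611 0.0666] F [ 0.1  0.1 -0.5] M [0.03 0.11 0.03] grip 0.698
-0.061 [-0.016  0.     0.115] [1. 0. 0.] 0.0
-0.051 [-0.006  0.     0.115] [1. 0. 0.] 0.0
-0.041 [0.004 0.    0.115] [1. 0. 0.] 0.0
-0.031 [0.014 0.    0.115] [1. 0. 0.] 0.0
-0.021 [0.024 0.    0.115] [1. 0. 0.] 0.0
-0.011 [0.034  0.     0.1151] [ 1.    -0.009  0.013] 0.3
-0.001 [ 0.044  -0.0002  0.1158] [ 0.997 -0.033  0.076] 1.17
0.009 [ 0.0536 -0.0008  0.1173] [ 0.977 -0.067  0.204] 1.87
0.019 [ 0.0628 -0.0017  0.1202] [ 0.918 -0.123  0.377] 1.99
0.029 [ 0.0714 -0.0031  0.1243] [ 0.843 -0.178  0.508] 1.49
0.039 [ 0.0794 -0.0049  0.1299] [ 0.771 -0.198  0.605] 0.81
0.049 [ 0.0873 -0.0068  0.1357] [ 0.757 -0.203  0.621] 0.05
0.059 [ 0.0949 -0.0088  0.1419] [ 0.757 -0.203  0.621] 0.0
0.069 [ 0.1025 -0.0108  0.1481] [ 0.757 -0.203  0.621] 0.0
0.079 [ 0.1101 -0.0129  0.1543] [ 0.757 -0.203  0.621] 0.0
0.089 [ 0.1176 -0.0149  0.1606] [ 0.757 -0.203  0.621] 0.0
0.099 [ 0.1252 -0.0169  0.1668] [ 0.757 -0.203  0.621] 0.0
0.109 [ 0.1328 -0.019   0.173 ] [ 0.757 -0.203  0.621] 0.0
dist tip 0.08275633940142958
```

Zero force, so the lever arm is confirmed. Now slide along the level part up to the bend.

```bash
python3 - <<'E'
from h import *
c=cmd()
rows([toolfor(s,BEND) for s in(-.061,-.045,-.03,-.02,-.012)],c)
E
```

```text
[-0.06, -4.96, -0.01, -0.0037, 0.0007, -0.0001]
[-0.06, -4.96, -0.01, -0.0037, 0.0167, -0.0001]
[-0.06, -4.96, -0.01, -0.0037, 0.0317, -0.0001]
[-0.06, -4.96, -0.01, -0.0037, 0.0417, -0.0001]
[-0.75, -4.96, 0.15, -0.0037, 0.0503, -0.0002]
```

>>> move_arm(moves=[[0,-5,0,-0.0037,0.0007,0,0.05],[0,-5,0,-0.0037,0.009,0,0.05],[0,-5,0,-0.0037,0.017,0,0.05],[0,-5,0,-0.0037,0.025,0,0.05],[0,-5,0,-0.0037,0.032,0,0.05],[0,-5,0,-0.0037,0.037,0,0.05],[0,-5,0,-0.0037,0.0417,0,0.05],[0,-5,0,-0.0037,0.0417,0,0.05]])

```text
clock: 10.5
position: [0.5416, 0.1197, 0.0665]
ee_rot: [0.996, -0.084, 0.0, 0.0]
ft_force: [-0.4, 0.5, -0.9]
grip_width: 0.701
```

```bash
python3 - <<'E'
from h import *
c=cmd([0,-5,0,-.0037,.0417,0]);state();print(c[0])
rows([toolfor(s,BEND) for s in(-.015,-.011,-.007,-.003,0.0,.003,.006,.009)],c)
E
```

```text
t 10.5 pos [0.5416 0.1197 0.0665] F [-0.4  0.5 -0.9] M [-0.   -0.01  0.02] grip 0.701
[0.54132755 0.12110839 0.06638903]
[-0.11, 0.04, 0.04, 0.0, 0.0051, -0.0002]
[-0.83, 0.04, 0.5, 0.0, 0.0097, -0.0002]
[-1.19, 0.04, 0.42, -0.0001, 0.014, -0.0006]
[-3.64, 0.04, 1.67, -0.0001, 0.0201, -0.0007]
[-4.95, 0.04, 2.06, -0.0003, 0.0242, -0.0012]
[-6.52, 0.04, 2.03, -0.0005, 0.0284, -0.0018]
[-8.7, 0.04, 2.82, -0.0008, 0.0331, -0.0025]
[-11.87, 0.04, 3.86, -0.0011, 0.0386, -0.0035]
```

>>> move_arm(moves=[[-0.1,0,0,0,0.005,-0.0002,0.05],[-0.6,0,0.2,0,0.0095,-0.0002,0.05],[-1.5,0,0.5,0,0.014,-0.0005,0.05],[-3.2,0,1.2,-0.0001,0.019,-0.0007,0.05],[-4.95,0,1.8,-0.0003,0.024,-0.0012,0.05],[-4.95,0,1.8,-0.0003,0.024,-0.0012,0.05],[-4.95,0,1.8,-0.0003,0.024,-0.0012,0.05]])

```text
clock: 11.2
position: [0.5372, 0.0975, 0.0675]
ee_rot: [0.994, -0.099, -0.004, 0.043]
ft_force: [-0.0, 0.7, 0.4]
grip_width: 0.698
```

```bash
python3 - <<'E'
from h import *
c=cmd([-4.95,0,1.8,-.0003,.024,-.0012]);state();print(c[0])
rows([toolfor(s,BEND) for s in(.003,.006,.009,.012,.015,.018,.021)],c)
E
```

```text
t 11.2 pos [0.5372 0.0975 0.0675] F [-0.   0.7  0.4] M [ 0.11 -0.02  0.07] grip 0.698
[0.53701802 0.09749529 0.06756349]
[-1.57, 0.05, 0.23, -0.0001, 0.0044, -0.0002]
[-3.75, 0.05, 1.03, -0.0002, 0.0092, -0.0005]
[-6.92, 0.06, 2.06, -0.0003, 0.0147, -0.001]
[-9.79, 0.03, 3.81, -0.0007, 0.02, -0.0019]
[-13.04, 0.07, 4.06, -0.0009, 0.0255, -0.003]
[-16.2, 0.08, 5.06, -0.0014, 0.0308, -0.0044]
[-19.35, 0.08, 6.13, -0.0019, 0.0361, -0.0061]
```

>>> move_arm(moves=[[-1.6,0,0.4,-0.0001,0.0044,-0.0002,0.05],[-3.8,0,1.1,-0.0002,0.0092,-0.0005,0.05],[-6.9,0,2.1,-0.0003,0.0147,-0.001,0.05],[-6.9,0,2.1,-0.0003,0.0147,-0.001,0.05],[-6.9,0,2.1,-0.0003,0.0147,-0.001,0.05]])

```text
clock: 11.7
position: [0.534, 0.0833, 0.0697]
ee_rot: [0.988, -0.117, -0.009, 0.102]
ft_force: [-0.1, 3.2, -0.3]
grip_width: 0.698
```

```bash
python3 - <<'E'
from h import *
c=cmd([-6.9,0,2.1,-.0003,.0147,-.001]);state();print(c[0])
rows([toolfor(s,BEND) for s in(.012,.015,.018,.021,.024,.027)],c)
E
```

```text
t 11.7 pos [0.534  0.0833 0.0697] F [-0.1  3.2 -0.3] M [ 0.62  0.03 -0.09] grip 0.698
[0.53383771 0.08328234 0.06981246]
[-2.89, -0.02, 1.71, -0.0002, 0.0054, -0.0002]
[-6.14, 0.06, 1.96, -0.0002, 0.011, -0.0007]
[-9.3, 0.07, 2.97, -0.0005, 0.0165, -0.0015]
[-12.44, 0.06, 4.04, -0.0008, 0.0219, -0.0025]
[-15.5, 0.07, 5.04, -0.0012, 0.0272, -0.0037]
[-18.01, 0.19, 4.68, -0.0014, 0.0321, -0.0051]
```

>>> move_arm(moves=[[-2.9,0,1.0,-0.0001,0.0054,-0.0002,0.05],[-6.1,0,1.96,-0.0002,0.011,-0.0007,0.05],[-6.1,0,1.96,-0.0002,0.011,-0.0007,0.05],[-6.1,0,1.96,-0.0002,0.011,-0.0007,0.05]])

```text
clock: 12.1
position: [0.5314, 0.0724, 0.0726]
ee_rot: [0.979, -0.133, -0.013, 0.155]
ft_force: [-1.1, 0.5, -0.3]
grip_width: 0.699
```

```bash
python3 - <<'E'
from h import *
c=cmd([-6.1,0,1.96,-.0002,.011,-.0007]);o=state();print(c[0])
r=c[1];print("F tool",r.inv().apply(o["ft_force"]).round(1),"M tool",r.inv().apply(o["torque"]).round(2))
rows([toolfor(s,BEND) for s in(.018,.021,.024,.027,.03)],c)
E
```

```text
t 12.1 pos [0.5314 0.0724 0.0726] F [-1.1  0.5 -0.3] M [ 0.62 -0.05 -0.05] grip 0.699
[0.53114518 0.07300158 0.07274268]
F tool [-1.2 -0.3  0.2] M tool [ 0.61 -0.13  0.02]
[-3.2, 0.07, 1.01, -0.0001, 0.0055, -0.0002]
[-6.34, 0.06, 2.08, -0.0002, 0.0111, -0.0006]
[-9.4, 0.06, 3.08, -0.0005, 0.0165, -0.0013]
[-11.91, 0.25, 2.73, -0.0004, 0.0215, -0.0021]
[-13.72, 0.07, 4.47, -0.001, 0.0258, -0.003]
```

The pure moment of 0.6 N m about tool x means the roll is turned ahead of the bar. I'll turn back 1.5° about the roll centre.

>>> move_arm(moves=[[1.5,0,0,0,-0.0013,0,0.05],[1.5,0,0,0,-0.0013,0,0.05],[1.5,0,0,0,-0.0013,0,0.05]])

```text
clock: 12.4
position: [0.5318, 0.0732, 0.0728]
ee_rot: [0.981, -0.134, -0.011, 0.142]
ft_force: [-0.8, 1.8, 0.4]
grip_width: 0.698
```

```bash
python3 - <<'E'
from h import *
c=cmd([1.5,0,0,0,-.0013,0]);o=state()
r=c[1];print("F tool",r.inv().apply(o["ft_force"]).round(1),"M tool",r.inv().apply(o["torque"]).round(2))
rows([toolfor(s,BEND) for s in(.018,.021,.024,.027,.03)],c)
E
```

```text
t 12.4 pos [0.5318 0.0732 0.0728] F [-0.8  1.8  0.4] M [ 0.54  0.09 -0.16] grip 0.698
F tool [-1.3 -1.3 -0.8] M tool [ 0.49 -0.26  0.09]
[-4.7, 0.08, 1.01, -0.0001, 0.0068, -0.0004]
[-7.84, 0.09, 2.08, -0.0002, 0.0123, -0.0009]
[-10.9, 0.1, 3.08, -0.0005, 0.0178, -0.0018]
[-13.41, 0.28, 2.73, -0.0004, 0.0227, -0.0027]
[-15.22, 0.12, 4.47, -0.001, 0.027, -0.0037]
```

By comparison with the earlier 5° test, most of this moment comes from gripper tilt (about 0.4 at 17°), so the contact moment is small. I'll carry on about 0.8° behind nominal.

>>> move_arm(moves=[[-2,0,0.5,-0.0001,0.0034,-0.0002,0.05],[-4,0,1.0,-0.0001,0.0063,-0.0004,0.05],[-5.5,0,1.5,-0.0002,0.009,-0.0006,0.05],[-7,0,2.1,-0.0002,0.0116,-0.0009,0.05],[-7,0,2.1,-0.0002,0.0116,-0.0009,0.05],[-7,0,2.1,-0.0002,0.0116,-0.0009,0.05]])

```text
clock: 13.0
position: [0.5286, 0.0633, 0.0764]
ee_rot: [0.968, -0.151, -0.017, 0.202]
ft_force: [-0.2, 0.5, -2.3]
grip_width: 0.696
```

```bash
python3 - <<'E'
from h import *
c=cmd([-7,0,2.1,-.0002,.0116,-.0009]);o=state();print(c[0])
r=c[1];print("F tool",r.inv().apply(o["ft_force"]).round(1),"M tool",r.inv().apply(o["torque"]).round(2))
rows([toolfor(s,BEND) for s in(.021,.024,.027,.03,.033,.036)],c)
E
```

```text
t 13.0 pos [0.5286 0.0633 0.0764] F [-0.2  0.5 -2.3] M [ 0.48 -0.07  0.05] grip 0.696
[0.52834004 0.06377602 0.07647221]
F tool [-0.4 -1.3  1.9] M tool [ 0.48 -0.06 -0.06]
[-0.84, 0.11, -0.01, 0.0, 0.0007, 0.0001]
[-3.9, 0.11, 0.99, -0.0, 0.0062, -0.0001]
[-6.4, 0.36, 0.65, 0.0002, 0.0112, -0.0005]
[-8.22, 0.13, 2.38, -0.0002, 0.0157, -0.0009]
[-10.68, 0.08, 3.46, -0.0006, 0.0206, -0.0017]
[-11.57, -0.0, 4.16, -0.0009, 0.0244, -0.0023]
```

Forces are low. Next are s = 24 to 30 mm.

>>> move_arm(moves=[[-1.8,0,0.4,0,0.003,0,0.05],[-3.5,0,0.9,0,0.006,-0.0001,0.05],[-5.5,0,1.5,0,0.0106,-0.0005,0.05],[-7.6,0,2.3,-0.0002,0.0152,-0.0009,0.05],[-7.6,0,2.3,-0.0002,0.0152,-0.0009,0.05],[-7.6,0,2.3,-0.0002,0.0152,-0.0009,0.05]])

```text
clock: 13.6
position: [0.5241, 0.0508, 0.0832]
ee_rot: [0.949, -0.168, -0.023, 0.266]
ft_force: [-0.2, -0.2, -0.5]
grip_width: 0.701
```

```bash
python3 - <<'E'
from h import *
c=cmd([-7.6,0,2.3,-.0002,.0152,-.0009]);o=state();print(c[0])
r=c[1];print("F tool",r.inv().apply(o["ft_force"]).round(1),"M tool",r.inv().apply(o["torque"]).round(2))
rows([toolfor(s,BEND) for s in(.03,.033,.036,.039,.042,.046,.05)],c)
E
```

```text
t 13.6 pos [0.5241 0.0508 0.0832] F [-0.2 -0.2 -0.5] M [ 0.65 -0.18  0.  ] grip 0.701
[0.52391073 0.05091    0.08330863]
F tool [-0.1 -0.   0.6] M tool [ 0.67 -0.06 -0.  ]
[-0.62, 0.14, 0.09, -0.0, 0.0005, 0.0]
[-3.08, 0.06, 1.17, -0.0002, 0.0055, -0.0001]
[-3.97, -0.05, 1.86, -0.0003, 0.0093, -0.0002]
[-6.55, 0.12, 2.1, -0.0003, 0.0144, -0.0008]
[-6.73, 0.11, 2.2, -0.0004, 0.0176, -0.001]
[-7.42, 0.13, 2.35, -0.0005, 0.0221, -0.0014]
[-7.78, 0.13, 2.46, -0.0006, 0.0264, -0.002]
```

>>> move_arm(moves=[[-1.5,0,0.5,-0.0001,0.003,0,0.05],[-3,0,1,-0.0002,0.0057,-0.0001,0.05],[-4.3,0,1.5,-0.0002,0.0095,-0.0003,0.05],[-6,0,2,-0.0003,0.014,-0.0007,0.05],[-6.7,0,2.2,-0.0004,0.0176,-0.001,0.05],[-7.2,0,2.3,-0.0005,0.022,-0.0014,0.05],[-7.2,0,2.3,-0.0005,0.022,-0.0014,0.05],[-7.2,0,2.3,-0.0005,0.022,-0.0014,0.05]])

```text
clock: 14.4
position: [0.5172, 0.0335, 0.096]
ee_rot: [0.927, -0.186, -0.028, 0.326]
ft_force: [-0.4, 0.3, -0.3]
grip_width: 0.705
```

```bash
python3 - <<'E'
from h import *
c=cmd([-7.2,0,2.3,-.0005,.022,-.0014]);o=state();print(c[0])
r=c[1];print("F tool",r.inv().apply(o["ft_force"]).round(1),"M tool",r.inv().apply(o["torque"]).round(2))
rows([toolfor(s,BEND) for s in(.05,.06,.07,.085,.1,.115,.13)],c)
E
```

```text
t 14.4 pos [0.5172 0.0335 0.096 ] F [-0.4  0.3 -0.3] M [ 0.83 -0.24 -0.04] grip 0.705
[0.51686393 0.03412883 0.09575632]
F tool [-0.5 -0.3  0.2] M tool [ 0.85 -0.12  0.03]
[-0.57, 0.14, 0.17, 0.0, 0.0045, -0.0]
[-0.57, 0.14, 0.17, 0.0, 0.0145, -0.0001]
[-0.57, 0.14, 0.17, -0.0, 0.0245, -0.0002]
[-0.57, 0.14, 0.17, -0.0001, 0.0395, -0.0003]
[-0.57, 0.14, 0.17, -0.0001, 0.0545, -0.0005]
[-0.57, 0.14, 0.17, -0.0002, 0.0695, -0.0006]
[-0.57, 0.14, 0.17, -0.0002, 0.0844, -0.0008]
```

Free of contact on the straight end. I'll pull along it in two halves.

>>> move_arm(moves=[[-0.5,0,0.2,0,0.006,0,0.05],[-0.5,0,0.2,0,0.013,-0.0001,0.05],[-0.5,0,0.2,0,0.02,-0.0002,0.05],[-0.5,0,0.2,0,0.027,-0.0002,0.05],[-0.5,0,0.2,0,0.034,-0.0003,0.05],[-0.5,0,0.2,0,0.034,-0.0003,0.05]])

```text
clock: 15.0
position: [0.5061, 0.0085, 0.1179]
ee_rot: [0.925, -0.188, -0.028, 0.33]
ft_force: [0.3, 0.2, -0.6]
grip_width: 0.702
```

>>> move_arm(moves=[[0,0,0,0,0.007,-0.0001,0.05],[0,0,0,0,0.015,-0.0001,0.05],[0,0,0,0,0.023,-0.0002,0.05],[0,0,0,0,0.031,-0.0003,0.05],[0,0,0,0,0.04,-0.0003,0.05],[0,0,0,0,0.05,-0.0004,0.05],[0,0,0,0,0.06,-0.0004,0.05]])

```text
clock: 15.7
position: [0.4862, -0.0338, 0.1552]
ee_rot: [0.925, -0.187, -0.028, 0.33]
ft_force: [0.3, 0.3, -0.8]
grip_width: 0.7
```

```bash
python3 - <<'E'
from h import *
cmd([-.5,0,.2,0,.034,-.0003]);c=cmd([0,0,0,0,.06,-.0004]);o=state();print(c[0])
Tb=tool(BP[2]+np.pi/2)
up=c[0]+[-.01,-.06,.09]
rows([(up,c[1]),(np.array([BP[0],BP[1],.16]),Tb)],c)
E
```

```text
t 15.7 pos [ 0.4862 -0.0338  0.1552] F [ 0.3  0.3 -0.8] M [ 0.8  -0.24  0.02] grip 0.700
[ 0.48626863 -0.03269397  0.15436542]
[0.0, 0.0, 0.0, 0.0189, 0.1019, -0.0326]
[38.56, -2.33, -5.77, 0.0592, 0.1726, 0.1351]
```

The roll is off the bar. I'll carry it up, level it and bring it over the middle compartment.

>>> move_arm(moves=[[0,0,0,0.01,0.05,-0.016,0.05],[0,0,0,0.019,0.1,-0.03,0.05],[8,-0.5,-1.2,0.025,0.12,0.0,0.05],[16,-1,-2.4,0.032,0.14,0.03,0.05],[24,-1.4,-3.6,0.042,0.155,0.07,0.05],[32,-1.9,-4.8,0.05,0.165,0.105,0.05],[38.6,-2.3,-5.8,0.059,0.173,0.135,0.05],[38.6,-2.3,-5.8,0.059,0.173,0.135,0.05],[38.6,-2.3,-5.8,0.059,0.173,0.135,0.05],[38.6,-2.3,-5.8,0.059,0.173,0.135,0.05]])

```text
clock: 16.7
position: [0.4611, -0.2577, 0.1612]
ee_rot: [0.989, -0.146, 0.001, 0.0]
ft_force: [-0.8, 0.1, -1.4]
grip_width: 0.7
```

```bash
python3 - <<'E'
from h import *
c=cmd([38.6,-2.3,-5.8,.059,.173,.135]);o=state();print(c[0])
Tb=tool(BP[2]+np.pi/2)
rows([(np.array([BP[0]-.002,BP[1],z]),Tb) for z in(.06,.03,.0)],c)
E
```

```text
t 16.7 pos [ 0.4611 -0.2577  0.1612] F [-0.8  0.1 -1.4] M [ 0.05 -0.01  0.03] grip 0.700
[ 0.46058229 -0.25839324  0.1602862 ]
[-0.04, -0.02, 0.04, -0.0017, 0.0004, 0.1003]
[-0.04, -0.02, 0.04, -0.0017, 0.0004, 0.1303]
[-0.04, -0.02, 0.04, -0.0017, 0.0004, 0.1603]
```

>>> move_arm(moves=[[0,0,0,-0.0017,0,0.03,0.05],[0,0,0,-0.0017,0,0.06,0.05],[0,0,0,-0.0017,0,0.09,0.05],[0,0,0,-0.0017,0,0.11,0.05],[0,0,0,-0.0017,0,0.11,0.05],[0,0,0,-0.0017,0,0.11,0.05]])

```text
clock: 17.3
position: [0.4602, -0.2573, 0.0518]
ee_rot: [0.989, -0.145, 0.001, 0.0]
ft_force: [0.3, -0.3, -0.7]
grip_width: 0.703
```

```bash
python3 - <<'E'
from h import *
c=cmd([0,0,0,-.0017,0,.11]);o=state();print(c[0])
import cv2
s=cams.camera("scene")[:,:,::-1]
im=cv2.resize(s[195:295,120:240],None,fx=6.5,fy=6,interpolation=cv2.INTER_CUBIC).clip(0,160)
im=(im*1.6).astype(np.uint8)
rc=o["position"]+[0,0,.0485]
rb=R.from_euler("z",BP[2])
for sx in(-.019,.019):   # predicted roll rims, cyan; target rims in slot, magenta
  for cc,col in((rc,(255,255,0)),(np.array([BP[0],BP[1],.034]),(255,0,255))):
    a=np.linspace(0,2*np.pi,60)
    p=proj("scene",cc+rb.apply(np.c_[a*0+sx,.03*np.cos(a),.03*np.sin(a)]))
    p=((p+.5-[120,195])*[6.5,6]).astype(np.int32);cv2.polylines(im,[p],True,col,1)
cv2.imwrite("pics/b1.png",im)
E
```

```text
t 17.3 pos [ 0.4602 -0.2573  0.0518] F [ 0.3 -0.3 -0.7] M [-0.02 -0.03 -0.02] grip 0.703
[ 0.4590178  -0.25783659  0.0502856 ]
```

View pics/b1.png

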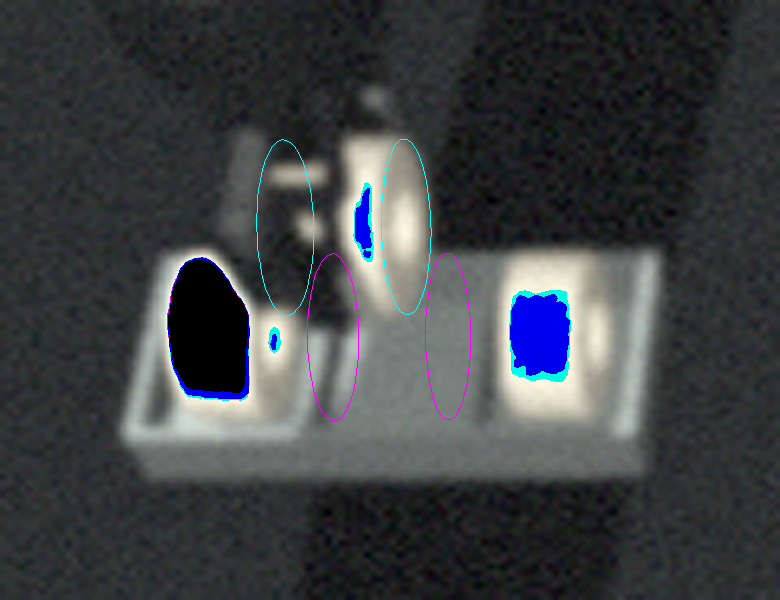

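The predicted right rim of the roll (cyan, x≈380–430) lies on the visible face within about 1 px. The slot target (magenta) sits between the dividers. Lowering gently.

>>> move_arm(moves=[[0,0,0,0,0,0.012,0.05],[0,0,0,0,0,0.024,0.05],[0,0,0,0,0,0.034,0.05],[0,0,0,0,0,0.042,0.05],[0,0,0,0,0,0.049,0.05],[0,0,0,0,0,0.049,0.05],[0,0,0,0,0,0.049,0.05]])

```text
clock: 18.05
position: [0.4594, -0.2584, 0.0017]
ee_rot: [0.989, -0.146, 0.001, 0.0]
ft_force: [-0.4, -0.1, -0.3]
grip_width: 0.7
```

>>> move_arm(moves=[[0,0,0,0,0,0.004,0.05],[0,0,0,0,0,0.008,0.05],[0,0,0,0,0,0.011,0.05],[0,0,0,0,0,0.011,0.05],[0,0,0,0,0,0.011,0.05]])

```text
clock: 18.55
position: [0.4593, -0.2584, -0.0093]
ee_rot: [0.989, -0.146, 0.001, 0.0]
ft_force: [0.7, 0.4, -0.9]
grip_width: 0.701
```

>>> move_arm(moves=[[0,0,0,0,0,0.001,0.05],[0,0,0,0,0,0.002,0.05],[0,0,0,0,0,0.002,0.05]])

```text
clock: 18.85
position: [0.4596, -0.2586, -0.0103]
ee_rot: [0.989, -0.146, 0.001, 0.0]
ft_force: [-3.1, 1.5, 10.4]
grip_width: 0.697
```

>>> move_arm(moves=[[0,0,0,0,0,0.001,0.05],[0,0,0,0,0,0.0015,0.05],[0,0,0,0,0,0.0015,0.05]])

```text
clock: 19.15
position: [0.4597, -0.2587, -0.0106]
ee_rot: [0.989, -0.147, 0.001, 0.001]
ft_force: [-10.1, 4.4, 26.3]
grip_width: 0.699
```

Contact begins at TCP z ≈ -0.010. I'll back off at once and look.

>>> move_arm(moves=[[0,0,0,0,0,-0.0025,0.05],[0,0,0,0,0,-0.0025,0.05],[0,0,0,0,0,-0.0025,0.05]])

```text
clock: 19.45
position: [0.4594, -0.2585, -0.0103]
ee_rot: [0.989, -0.146, 0.001, 0.0]
ft_force: [-1.2, -0.4, 3.2]
grip_width: 0.698
```

```bash
python3 - <<'E'
from h import *
c=cmd([0,0,0,0,0,.0605]);o=state();print(c[0])
import cv2
s=cams.camera("scene")[:,:,::-1]
im=cv2.resize(s[205:295,130:230],None,fx=7,fy=6.5,interpolation=cv2.INTER_CUBIC)
im=(im.clip(0,127).astype(int)*2).astype(np.uint8)
rb=R.from_euler("z",BP[2])
for sx in(-.019,.019):
    a=np.linspace(0,2*np.pi,60)
    p=proj("scene",np.array([BP[0],BP[1],.034])+rb.apply(np.c_[a*0+sx,.03*np.cos(a),.03*np.sin(a)]))
    p=((p+.5-[130,205])*[7,6.5]).astype(np.int32);cv2.polylines(im,[p],True,(255,0,255),1)
cv2.imwrite("pics/b2.png",im)
E
```

```text
t 19.4 pos [ 0.4594 -0.2585 -0.0103] F [-1.2 -0.4  3.2] M [ 0.06  0.22 -0.02] grip 0.698
[ 0.45905223 -0.25780134 -0.01021438]
```

View pics/b2.png

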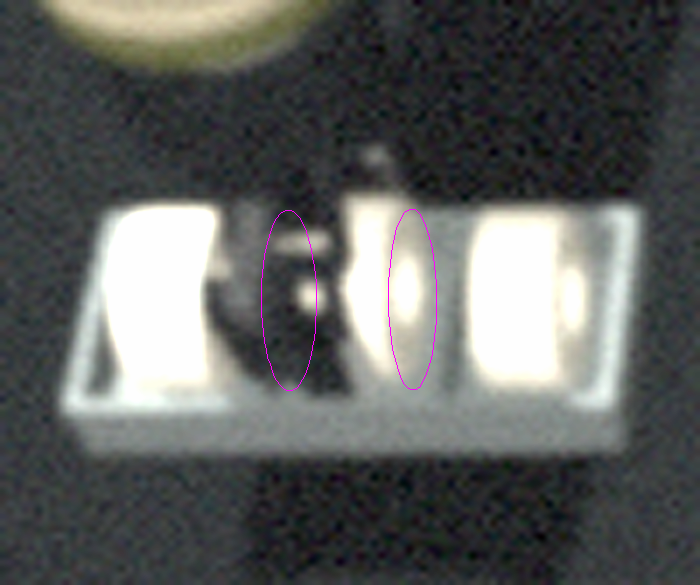

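The roll is in the compartment about 4 mm above the floor, and the near fingertip has reached the rim. I'll lift 0.5 mm and open slowly so it settles.

>>> move_arm(moves=[[0,0,0,0,0,-0.0005,0.058],[0,0,0,0,0,-0.0005,0.0595],[0,0,0,0,0,-0.0005,0.06],[0,0,0,0,0,-0.0005,0.0605],[0,0,0,0,0,-0.0005,0.061],[0,0,0,0,0,-0.0005,0.062],[0,0,0,0,0,-0.0005,0.064],[0,0,0,0,0,-0.0005,0.068]], grip_force=20)

```text
clock: 20.3
position: [0.4594, -0.2585, -0.0097]
ee_rot: [0.989, -0.146, 0.001, 0.0]
ft_force: [-0.0, 0.0, -0.3]
grip_width: 0.797
```

>>> move_arm(moves=[[0,0,0,0,0,-0.001,0.075],[0,0,0,0,0,-0.001,0.085],[0,0,0,0,0,-0.001,0.085],[0,0,0,0,0,-0.01,0.085],[0,0,0,0,0,-0.03,0.085],[0,0,0,0,0,-0.06,0.085],[0,0,0,0,0,-0.1,0.085],[0,0,0,0,0,-0.15,0.085],[0,0,0,0,0,-0.2,0.085]])

```text
clock: 21.2
position: [0.4586, -0.2579, 0.1928]
ee_rot: [0.989, -0.146, 0.001, 0.0]
ft_force: [0.3, -0.3, -0.8]
grip_width: 0.991
```

>>> move_arm(moves=[[0,0,0,0.05,-0.05,0,0.085],[0,0,0,0.0,-0.05,0,0.085],[0,0,0,-0.05,-0.05,0,0.085],[0,0,0,-0.1,-0.05,0,0.085],[0,0,0,-0.1,-0.05,0,0.085]])

```text
clock: 21.7
position: [0.3727, -0.1802, 0.1901]
ee_rot: [0.989, -0.147, -0.001, 0.001]
ft_force: [-0.1, -0.2, -0.2]
grip_width: 1.0
```

```bash
python3 - <<'E'
from h import *
o=state()
import cv2
s=cams.camera("scene")[:,:,::-1];t=cams.camera("top")[:,:,::-1]
cv2.imwrite("pics/full.png",t)
out=[]
rb=R.from_euler("z",BP[2])
for n,i,x,y in(("scene",s,125,195),("top",t,400,250)):
    im=cv2.resize(i[y:y+100,x:x+110],None,fx=3.6,fy=3.6,interpolation=cv2.INTER_CUBIC)
    for sx in(-.019,.019):
        a=np.linspace(0,2*np.pi,60)
        p=proj(n,np.array([BP[0],BP[1],.034])+rb.apply(np.c_[a*0+sx,.03*np.cos(a),.03*np.sin(a)]))
        cv2.polylines(im,[((p+.5-[x,y])*3.6).astype(np.int32)],True,(255,0,255),1)
    out.append(im)
cv2.imwrite("pics/b3.png",np.vstack([np.hstack(out),cv2.resize(np.hstack([s[110:480],t[110:480]]),(792,229),interpolation=cv2.INTER_AREA)]))
E
```

```text
t 21.7 pos [ 0.3727 -0.1802  0.1901] F [-0.1 -0.2 -0.2] M [-0.03 -0.02 -0.01] grip 1.000
```

The viewer limit is reached, so I'll check numerically by differencing against the first picture and comparing with the predicted silhouette.

```bash
python3 - <<'E'
from h import *
import cv2
rb=R.from_euler("z",BP[2])
a=np.linspace(0,2*np.pi,90)
for n,x,y in(("scene",125,185),("top",400,240)):
    b=cv2.imread(f"pics/{n}0.png").astype(int);i=cams.camera(n)[:,:,::-1].astype(int)
    m=((i-b).sum(2)>60).astype(np.uint8)
    k,l,st,ce=cv2.connectedComponentsWithStats(m)
    for j in range(1,k):
        X,Y,W,H,A=st[j]
        if A>25 and x-10<ce[j][0]<x+120 and y-10<ce[j][1]<y+120:print(n,"seen",X,X+W,Y,Y+H,A,ce[j].round(1))
    for z in(.034,.038):
        q=np.vstack([proj(n,np.array([BP[0],BP[1],z])+rb.apply(np.c_[a*0+sx,.03*np.cos(a),.03*np.sin(a)])) for sx in(-.019,.019)]).astype(np.float32)
        h=np.zeros((480,640),np.uint8);cv2.fillConvexPoly(h,cv2.convexHull(q).round().astype(np.int32),1)
        ys,xs=np.nonzero(h);print(n,"model",z,xs.min(),xs.max()+1,ys.min(),ys.max()+1,h.sum(),xs.mean().round(1),ys.mean().round(1))
# bystanders: large change elsewhere
    d=cv2.morphologyEx((abs(i-b).sum(2)>120).astype(np.uint8),cv2.MORPH_OPEN,np.ones((3,3),np.uint8))
    k,l,st,ce=cv2.connectedComponentsWithStats(d);print(n,"changed:",[(s[:5].tolist()) for s in st[1:] if s[4]>20])
state()
E
```

```text
scene seen 166 190 235 264 520 [176.3 247.1]
scene model 0.034 167 193 237 266 698 179.4 250.7
scene model 0.038 166 193 236 265 711 178.9 249.9
scene changed: [[118, 0, 69, 53, 1459], [197, 0, 11, 15, 122], [228, 0, 17, 17, 110], [262, 0, 13, 13, 118], [235, 9, 19, 30, 309], [209, 12, 6, 8, 30], [132, 37, 11, 20, 98], [205, 48, 7, 7, 33], [138, 55, 53, 26, 1012], [158, 84, 24, 7, 89], [277, 92, 10, 12, 89], [211, 107, 25, 29, 428], [186, 154, 5, 8, 27], [369, 197, 24, 25, 446], [166, 235, 21, 27, 449], [368, 234, 16, 8, 93], [197, 236, 14, 7, 81], [215, 246, 4, 6, 21]]
top seen 448 473 282 311 462 [460.7 295.9]
top seen 473 484 321 335 87 [477.4 327.4]
top model 0.034 442 472 278 311 746 456.4 294.1
top model 0.038 443 472 278 311 745 457.1 294.0
top changed: [[266, 231, 7, 10, 44], [247, 232, 21, 14, 210], [245, 248, 24, 14, 215], [442, 279, 42, 41, 730], [415, 280, 8, 19, 81], [426, 286, 15, 17, 171], [466, 341, 161, 139, 14439], [459, 351, 10, 40, 139], [316, 455, 14, 6, 59], [357, 455, 30, 25, 598], [301, 457, 12, 9, 70], [289, 471, 7, 9, 46]]
t 21.9 pos [ 0.3788 -0.1817  0.1909] F [0.4 0.5 0. ] M [ 0.02 -0.02 -0.02] grip 0.997
```

Everything matches within about 2 px, but the arm's shadow confuses the picture. I'll move the arm farther off and compare again, using the neighbouring rolls as the height reference.

>>> move_arm(moves=[[0,0,0,0,0.05,-0.04,0.085],[0,0,0,0,0.1,-0.08,0.085],[0,0,0,0,0.15,-0.1,0.085],[0,0,0,0,0.2,-0.1,0.085],[0,0,0,0,0.25,-0.1,0.085],[0,0,0,0,0.3,-0.1,0.085],[0,0,0,0,0.3,-0.1,0.085],[0,0,0,0,0.3,-0.1,0.085]])

```text
clock: 22.7
position: [0.2887, -0.4728, 0.2889]
ee_rot: [0.989, -0.149, -0.001, 0.0]
ft_force: [-0.7, 1.2, -0.3]
grip_width: 0.993
```

```bash
python3 - <<'E'
from h import *
import cv2
rb=R.from_euler("z",BP[2]);a=np.linspace(0,2*np.pi,90)
I={n:(cv2.imread(f"pics/{n}0.png"),cams.camera(n)[:,:,::-1]) for n in P}
def iou(n,i,off,w):
    q=np.vstack([proj(n,np.array([BP[0],BP[1],.034])+rb.apply(off+np.c_[a*0+sx,.03*np.cos(a),.03*np.sin(a)])) for sx in(-w/2,w/2)]).astype(np.float32)
    h=np.zeros((480,640),np.uint8);cv2.fillConvexPoly(h,cv2.convexHull(q).round().astype(np.int32),1);return h
for k,(x,w) in dict(mid=(0,.038),a=(.054,.025),b=(-.054,.025)).items():
    for n in P:
        for e,im in enumerate(I[n]):
            if k=="mid" and e==0: continue
            b=(im.min(2)>150).astype(np.uint8)
            h=iou(n,im,np.array([x,0,0]),w); H=cv2.dilate(h,np.ones((7,7)))
            ys,xs=np.nonzero(b*H);my,mx=np.nonzero(h)
            print(k,n,"before" if e==0 else "after","bright",xs.min(),xs.max(),ys.min(),ys.max(),len(xs),"model",mx.min(),mx.max(),my.min(),my.max())
for n in P:
    b,i=I[n];d=cv2.morphologyEx((abs(i.astype(int)-b).sum(2)>120).astype(np.uint8),cv2.MORPH_OPEN,np.ones((3,3),np.uint8))
    k,l,st,ce=cv2.connectedComponentsWithStats(d);print(n,"changed:",[s[:5].tolist() for s in st[1:] if s[4]>20 and s[1]>130])
state()
E
```

```text
mid scene after bright 167 186 237 259 413 model 167 192 237 265
mid top after bright 439 474 275 313 720 model 442 471 278 310
a scene before bright 146 159 238 260 269 model 144 165 237 265
a scene after bright 146 168 238 260 292 model 144 165 237 265
a top before bright 466 495 284 320 493 model 469 492 287 317
a top after bright 466 495 284 320 532 model 469 492 287 317
b scene before bright 197 209 237 260 271 model 196 213 236 264
b scene after bright 197 209 237 260 271 model 196 213 236 264
b top before bright 418 446 268 304 576 model 421 443 271 301
b top after bright 418 446 268 304 563 model 421 443 271 301
scene changed: [[369, 197, 24, 25, 451], [166, 235, 21, 27, 448], [369, 234, 15, 8, 88]]
top changed: [[266, 231, 7, 10, 44], [247, 232, 21, 14, 210], [245, 248, 24, 14, 216], [442, 279, 30, 32, 564], [319, 455, 11, 5, 46], [289, 466, 17, 13, 98]]
t 22.8 pos [ 0.2915 -0.469   0.2894] F [0.2 0.2 0.3] M [-0.   -0.03 -0.01] grip 0.994
```

The roll's bright rows (237–259) match its neighbours' (237–260). The top silhouette lies on the model within 1 px, and nothing else changed apart from the roll and its shadow. Handing in.

```bash
python3 -c "
from workcell import manip
print(manip.hand_in())"
```

```text
the job is handed in; nothing more can be done
None
```

The wide roll now stands on its edge in the middle compartment of the tape box. The job was handed in at about 23 s of the 56 s allowed, and no verdict was reported.

**How it went:**
- **Removing it:** I gripped the roll across its diameter with the pad ends and centred it on the bar by feel. I then slid it along the level arm and turned it with the bend, which measured about 41° with an 18° lean. It came off the open end with at most about 3 N of contact on the bend.
- **Setting it down:** I released it slowly about 4 mm above the compartment floor.

**Last checks:**
- **Position:** in the top view the roll's outline matches the target outline in the slot within 1 px. In the scene view it stands at the same height as its neighbours.
- **Other things:** the pictures show no change anywhere else on the bench, and the holder is in place.
- **Robot:** the arm is clear and reads about zero force.

**What disagreed or went wrong:**
- **Fingertip height:** the fingertips sat about 40 mm farther back than the stated TCP. The first two closings therefore missed or caught only the upper slope, with at most 5.6 N.
- **Box contact:** while lowering, a fingertip probably touched the box rim. It read up to 26 N before I backed off. I read it as the rim rather than the roll from the picture, so it was not confirmed.
- **Final view:** the picture viewer had reached its limit, so the final check was numeric only.

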